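Bring the red tub round to the serving arrow

ROBOT

A 7-joint arm with a two-finger parallel gripper is mounted at the origin on the work surface. World frame = base frame: x ahead of the robot, y to its left, z up, the work surface at z = 0. Lengths are in m, angles in rad, forces in N, time in s.
With the tool pointing down it reaches from about 0.425 to 0.925 m from the base axis. Payload 6.8 kg.
Tool frame: the origin (TCP) lies at the very end of the fingers, on their centre line; the grasp point (between the pads) lies 19 mm behind it (robot.tcp_to_grasp is the distance from the TCP to the grasp point, in m); y points along the fingers, z is the direction in which the jaws open and shut, and the axes are right-handed (so a half turn about y gives the same grasp; the last joint's range is limited). The gripper opens to 85 mm and grips with 20 to 120 N. Pads are 22 mm wide; open, the fingers measure 114 mm over their backs; the gripper's body (76 mm by 85 mm) begins 54 mm behind the grasp point. The pads swing forward as they close: fully open they stand 13 mm farther back than shut.
Start: joints at [-1.229, 0.477, 0.022, 1.555, -0.011, 1.109, -0.083], TCP at [0.293, 0.608, 0.231] pointing down, gripper open.
Joint ranges: [-2.96, 2.96], [-0.34, 2.1], [-1.41, 1.46], [0.24, 2.44], [-1.37, 4.51], [0.17, 1.92], [-2.96, 2.96]. Speed limits (rad/s): [2.39, 2.39, 3.14, 3.14, 3.14, 3.14, 3.14].

INTERFACE

Orientations are given as a rotation vector (axis times angle).
In Python, from plant import readout, camera, camera_info, workorder, robot gives the robot as it stands.
- The arm moves only by the shell command python3 -m jog 'ROWS' [FORCE]. ROWS is JSON, a list of rows, each a list of 3 entries, a list of its own where there are three numbers: the shift along the tool's x, y, z in units of 50 mm (1.0 is 50 mm), then the turn about the tool's y in units of 6 degrees (1.0 is 6 degrees), then the closure, from 0 (fully open) to 1 (shut). A call has exactly 10 rows; each row shifts and turns the commanded pose from where the row before left it, along the tool's axes as they then stand; what a row does not reach is not made up. A row lasts 1/10 s, in which the tool goes at most 50 mm and 8.59 degrees, less where a joint would pass 70% of its speed; a pose out of reach is approached as far as the arm can. A call is refused whole if a number of a shift passes 1 or a number of a turn 1, either way. A call with a gripper value outside its range is refused whole. The fingers move at their own pace and stop on an object; FORCE is the grip in N (left out, the last holds). Time passes only in rows, so rows that do not move let the fingers close, or fill a call up. It gives the time, the measured TCP pose, the force and the opening at its end, in the units of the state.
- readout.sense(): the state, without advancing time (a new reading comes with each control period).
- camera(name): name is "scene" or "side" or "wrist"; returns the picture (420x560x3 uint8, red, green, blue); there is no depth.
- camera_info(name): a dict with "intrinsics" (3x3 intrinsics, pixels), "world_to_cam" (4x4, takes a point from world to camera coordinates). Camera axes: x right, y up, looking along -z (the intrinsics and any distortion apply to the point x, -y, -z); pixel columns grow to the right and rows downward; lengths in m; the calibration is good to about 2 mm. A picture is of the moment at which its call begins: read the wrist's pose just before it. camera_info takes no time and is no camera call; for the wrist camera it gives the pose at the moment of the call.
- workorder.close_job(): hands the job in, once; it reports no verdict.
The state is a dict: "t": time; "joint_pos": joint angles; "joint_vel": joint speeds; "joint_efforts": joint torques, N m; "position": TCP position; "eef_rot": TCP orientation; "wrist_force": force on the tool from outside, world axes, zero at the start; "wrist_torque": the same for the moment, N m; "grip_width": finger opening in m.
Only numpy, scipy, OpenCV 4.12 (cv2) and the standard library are available. Lean on these libraries where they do the work, as an engineer would, in place of code of your own. Each camera call takes 0.05 s, during which the arm holds its last target. There are 200 camera calls.

TASK

Turn the prep carousel gently by pushing on one of its white spokes with a fingertip until the red tub stands in line with the yellow arrow, on the arrow's side of the hub, then take the hand away. Do not touch, lift or slide the tubs themselves: they ride round upright on the carousel. Leave the other things on the table as they are.

Things in the scene. Friction and masses are not known exactly. Their poses are not given: they have to be found in the camera images.
- station: the carousel unit, on a fixed dark foot (310 mm disc, 10 mm thick) with a black tab out to 212 mm from the axis bearing a yellow arrow that points at the hub. Origin: on the table under the turning axis; x axis: from the axis out along the tab (the arrow lies on y = 0, x = 165 to 211 mm); z up. A wooden disc of 300 mm diameter, its top 30 mm above the table, turns on it with the hub and spokes
- hub (a point): point on the turning axis, 157 mm above the table; the steel hub is 34 mm across, and its black cap, 42 mm across, is the highest part of the carousel (163 mm)
- carousel (a joint): carousel angle in rad, growing counter-clockwise seen from above, from the station's x axis (arrow direction) to spoke 0; spokes 1 and 2 are 120 and 240 degrees further on. It turns freely both ways by more than a full turn, needs about 1.1 N at 110 mm to start, 2.7 N more per rad/s (damped), and stays where it is left
- spoke0 (a point): centre of white spoke 0, 110 mm from the axis, 132 mm above the table. Three equal spokes, 120 degrees apart: radial bars 12 mm thick with upright sides, from 15 to 145 mm from the axis and 114 to 150 mm above the table, so they pass 29 mm above the tub lids (which end at 85 mm); each outer end stands on a 10 mm square post, 134 to 144 mm from the axis
- spoke1 (a point): the same point of spoke 1
- spoke2 (a point): the same point of spoke 2
- tub_red: the tub to bring to the arrow: closed deli tub with red lid and body, 72 mm across the lid, 55 mm tall, about 0.18 kg, loose on the disc about 95 mm from the axis, in one of the three bays between spokes (which one varies). Origin: centre of its underside, 30 mm above the table.
- tub_green: closed deli tub with green lid and body, 72 mm across the lid, 55 mm tall, about 0.18 kg, loose on the disc about 95 mm from the axis, in one of the three bays between spokes (which one varies). Origin: centre of its underside, 30 mm above the table.
- tub_orange: closed deli tub with orange lid and body, 72 mm across the lid, 55 mm tall, about 0.18 kg, loose on the disc about 95 mm from the axis, in one of the three bays between spokes (which one varies). Origin: centre of its underside, 30 mm above the table.
- pepper: bystander: yellow bell pepper, 72 mm wide, 86 mm tall, upright on the 15 mm thick green cutting board to the robot's right; origin at its underside
- bottle: bystander: yellow squeeze bottle with red cap, 56 mm wide, 170 mm tall; origin at its underside
- deli_cup: bystander: open white cup, 90 mm wide, 75 mm tall; origin at its underside
- spoon: bystander: steel spoon lying flat on the table along its x axis
- can: bystander: steel food can with a paper label, 74 mm wide, 100 mm tall; origin at its underside
Things that resemble listed ones, but are neither listed nor needed, are in the scene too. There is more than one size of the tub_orange; the one meant has the size given above.

How it is judged:
On the way:
1. a finger pushes on the carousel (contact force between the fingers and station above 0.2 N).
At the end, for the whole second after the job is handed in: the red tub's centre is within 18 mm of the arrow's centre line, on the arrow's side of the hub (60 mm or more from the axis); the carousel is at rest (under 0.03 rad/s); all three tubs stand upright (within 0.1 rad) and at rest on the disc, their centres within 125 mm of the axis (y of tub_red in the frame of station between -0.018 and 0.018 m and x of tub_red in the frame of station above 0.06 m and velocity of joint carousel between -0.03 and 0.03 rad/s and height (world z) of tub_red between 0.026 and 0.034 m and angle between each of tub_red, tub_green, tub_orange's own z axis and vertical below 0.1 rad and horizontal distance between each of tub_red, tub_green, tub_orange and hub below 0.125 m and linear speed of each of tub_red, tub_green, tub_orange below 0.02 m/s and height (world z) of tub_green between 0.026 and 0.034 m and height (world z) of tub_orange between 0.026 and 0.034 m); the robot touches nothing.
It fails at once if a tub is touched by the hand or arm (more than 0.5 N) (contact force between any of the fingers, the arm and tub_red above 0.5 N or contact force between any of the fingers, the arm and tub_green above 0.5 N or contact force between any of the fingers, the arm and tub_orange above 0.5 N).
It fails at once if a tub is lifted 15 mm or tipped by 0.3 rad (height (world z) of any of tub_red, tub_green, tub_orange above 0.045 m or angle between any of tub_red, tub_green, tub_orange's own z axis and vertical above 0.3 rad).
It fails at once if the carousel is flung round faster than 4 rad/s (about 0.4 m/s at the spoke) (velocity of joint carousel above 4 rad/s or velocity of joint carousel below -4 rad/s).
It fails at once if the carousel is pushed, pressed or gripped with more than 40 N (a hard blow or a grip) (contact force between any of the fingers, the arm and station above 40 N).
It fails at once if another thing on the table is moved by more than 30 mm (distance of any of pepper, bottle, deli_cup, spoon, can from where it was at the start of the episode above 0.03 m).
It also fails if it takes over 48 s, if anything falls off the work surface, if the arm or the gripper's body presses on something with over 40 N, if the wrist force passes 120 N, or if a joint passes its speed limit or range.

## Working session

There is one attempt and no reset: what is moved stays moved. The work goes in short steps, Python scripts to look and compute and a shell command to move; the robot and the scene stay as the last step left them, time stands still between calls to the robot, and variables do not carry over. Pictures are saved under pics/ and viewed, about 8 in all and at most 12, crops included, and the job is handed in when it is done.

```bash
mkdir -p pics
python3 - <<'E'
from plant import readout,camera,camera_info
import cv2,numpy as np
print(readout.sense())
for n in("scene","side"):
    im=camera(n);np.save(f"pics/{n}0.npy",im);cv2.imwrite(f"pics/{n}0.png",im[:,:,::-1]);i=camera_info(n);print(n,{k:np.round(v,4).tolist() if not isinstance(v,str) else v for k,v in i.items()})
E
```

```text
{'t': 0.0, 'joint_pos': array([-1.22905703,  0.47780534,  0.02234043,  1.55646476, -0.01149107,
        1.1092723 , -0.08310001]), 'joint_vel': array([ 0.00018953, -0.00049663, -0.00078892, -0.00049093, -0.00211393,
        0.00056058,  0.00041306]), 'joint_efforts': array([ 3.90906862e-04, -5.96460021e+01,  1.60711806e+00, -2.81187093e+01,
        1.23823987e-02,  9.39129386e-03, -5.67957159e-06]), 'position': array([0.29326326, 0.60730883, 0.23031658]), 'eef_rot': array([-1.5436698 ,  0.3530405 , -0.35262181]), 'wrist_force': array([-0.43151206,  0.22192594, -0.31416253]), 'wrist_torque': array([-0.06646794,  0.00592296, -0.00862358]), 'grip_width': 0.0853221416066985}
scene {'intrinsics': [[499.3376, 0.0, 281.8852], [0.0, 499.3376, 209.0182], [0.0, 0.0, 1.0]], 'world_to_cam': [[0.5029, 0.8643, -0.0103, -0.2307], [-0.6795, 0.4027, 0.6133, 0.2955], [0.5342, -0.3014, 0.7898, -1.6244], [0.0, 0.0, 0.0, 1.0]]}
side {'intrinsics': [[382.7504, 0.0, 271.8599], [0.0, 382.7504, 207.8367], [0.0, 0.0, 1.0]], 'world_to_cam': [[0.7817, -0.6234, -0.0155, -0.4493], [0.4829, 0.5895, 0.6475, -0.2925], [-0.3946, -0.5137, 0.7619, -1.0658], [0.0, 0.0, 0.0, 1.0]]}
```

View pics/scene0.png

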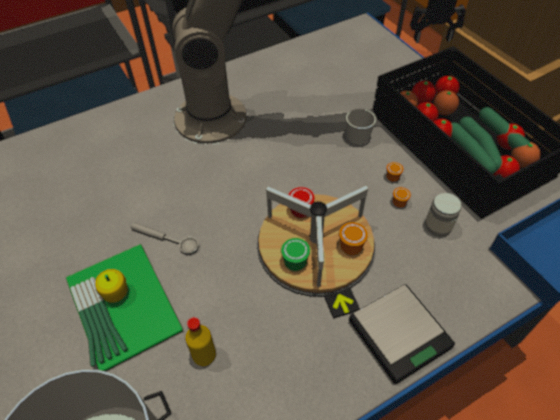

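View pics/side0.png

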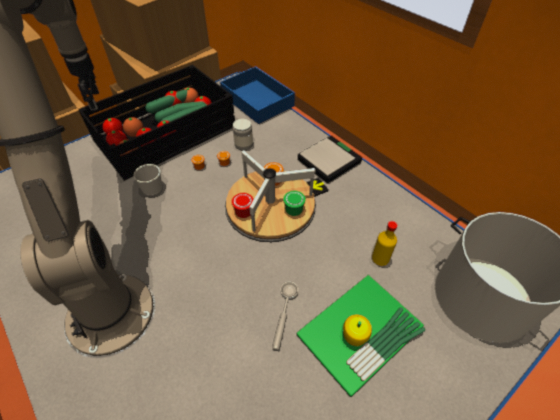

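The scene view shows the hub cap near (319,210), red lid (301,199), green (296,252), orange (352,236) and arrow (343,301). In the side view these are hub (269,173), red (243,203), green (294,202) and arrow (318,187). The gripper is at the top left of the side view, over the crate.

```bash
cat > h.py <<'E'
import numpy as np,cv2
from plant import readout,camera,camera_info
def ray(n,p):
    i=camera_info(n);K=np.array(i["intrinsics"]);T=np.array(i["world_to_cam"]);R=T[:3,:3]
    d=np.linalg.solve(K,[p[0],p[1],1]);d=R.T@(d*[1,-1,-1]);return -R.T@T[:3,3],d/np.linalg.norm(d)
def plane(n,p,z):
    o,d=ray(n,p);return (o+d*(z-o[2])/d[2])[:2]
def tri(ps):
    A=[];b=[]
    for n,p in ps.items():
        o,d=ray(n,p);P=np.eye(3)-np.outer(d,d);A.append(P);b.append(P@o)
    x=np.linalg.lstsq(np.vstack(A),np.hstack(b),rcond=None)[0]
    return x,max(np.linalg.norm(a@x-c) for a,c in zip(A,b))
def proj(n,X):
    i=camera_info(n);c=np.array(i["world_to_cam"])@np.append(X,1);c=c[:3]*[1,-1,-1];u=np.array(i["intrinsics"])@c;return u[:2]/u[2]
H={'red':(174,6),'green':(45,85),'orange':(7,19),'yellow':(26,35)}
def blob(im,col,box,v=60):
    h=cv2.cvtColor(im,cv2.COLOR_RGB2HSV);a,b=H[col];hh=h[...,0]
    m=((hh>=a)&(hh<=b)) if a<b else ((hh>=a)|(hh<=b))
    m=(m&(h[...,1]>(215 if col=='orange' else 150))&(h[...,2]>v)).astype('u1')
    k=np.zeros_like(m);x0,y0,x1,y1=box;k[y0:y1,x0:x1]=1
    n,l,s,c=cv2.connectedComponentsWithStats(m*k);j=1+np.argmax(s[1:,4]);return l==j,c[j],s[j]
def wh(n,im,X):  # nothing
    pass
E
python3 - <<'E'
from h import *
B={'scene':{'red':(282,180,320,218),'green':(275,232,318,275),'orange':(335,218,372,255),'yellow':(325,285,362,318)},
'side':{'red':(228,188,258,218),'green':(280,188,310,218),'orange':(262,158,286,176),'yellow':(305,175,332,198)}}
ims={n:np.load(f'pics/{n}0.npy') for n in B}
for c in H:
    r={}
    for n in B:
        m,ce,s=blob(ims[n],c,B[n][c]);r[n]=ce;z=.012 if c=='yellow' else .08
        print(c,n,ce.round(1),s,'plane',plane(n,ce,z).round(4))
    print(c,'tri',tri(r))
for n in B: 
    g=cv2.cvtColor(ims[n],cv2.COLOR_RGB2HSV)
    c=(319,210) if n=='scene' else (269,173)
    m=(g[...,2]<45).astype('u1');k=np.zeros_like(m);cv2.circle(k,c,14,1,-1)
    N,l,s,ce=cv2.connectedComponentsWithStats(m*k);j=1+np.argmax(s[1:,4]);print('cap',n,s[j],ce[j],plane(n,ce[j],.158))
a=ims['scene'][160:330,235:405,::-1];b=ims['side'][140:250,210:340,::-1]
cv2.imwrite('pics/crop.png',np.hstack([cv2.resize(a,(400,400),interpolation=2),cv2.resize(b,(400,338),interpolation=2)[:400] if 0 else cv2.copyMakeBorder(cv2.resize(b,(400,338),interpolation=2),0,62,0,0,0)]))
E
```

```text
red scene [302.7 194.4] [289 187  25  17 203] plane [0.4807 0.0518]
red side [242.  204.7] [232 193  21  25 331] plane [0.4806 0.0314]
red tri (array([0.48262764, 0.04481467, 0.07571072]), np.float64(0.008416597757557855))
green scene [295.2 249. ] [287 242  17  15 198] plane [ 0.618  -0.0543]
green side [294.1 198. ] [288 194  13   9 100] plane [ 0.6263 -0.0514]
green tri (array([ 0.62188171, -0.05651325,  0.08720403]), np.float64(0.00029213119448458105))
orange scene [351.4 242.7] [339 222  28  33 245] plane [0.6725 0.0739]
orange side [273.7 167.3] [268 165  11   6  46] plane [0.6648 0.1008]
orange tri (array([0.66526925, 0.0876991 , 0.07782441]), np.float64(0.01199957491356364))
yellow scene [342.4 302.4] [333 294  21  20 234] plane [ 0.769 -0.012]
yellow side [317.4 185.2] [313 180  11  11  89] plane [ 0.7711 -0.0128]
yellow tri (array([ 0.76987486, -0.01327246,  0.0137808 ]), np.float64(0.0005773542813064817))
cap scene [310 203  17  13 136] [317.89705882 208.52205882] [0.59041162 0.02476974]
cap side [263 169  12  10  65] [269.33846154 173.07692308] [0.5874986  0.02463762]
```

View pics/crop.png

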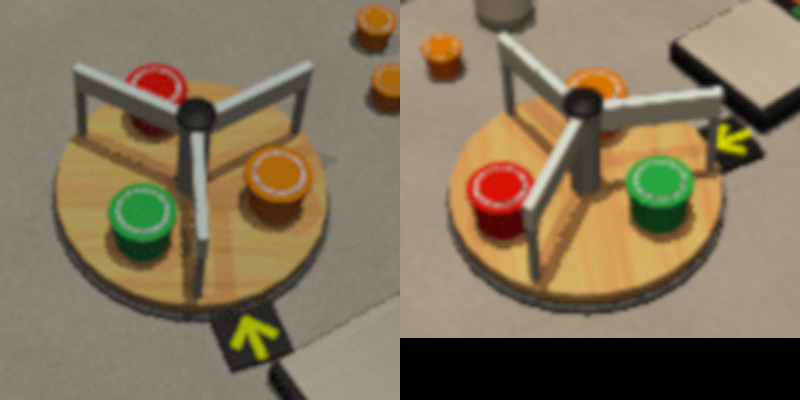

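The crop shows three spoke tips. In the scene view they are at about (268,189), (366,188.5) and (321,261). In the side view they are at about (243.5,152), (314,170) and (252,209). Red's lid is at (301.7,195.3) and (242.5,200.5).

Run:
```python
from h import *
hub=np.array([.589,.0247]);ar=tri({'scene':(342.4,302.4),'side':(317.4,185.2)})[0][:2]
pol=lambda p:(np.round(np.hypot(*(p-hub)),4),np.round(np.degrees(np.arctan2(*(p-hub)[::-1])),1))
print('arrow',pol(ar)); print('hub tri',tri({'scene':(317.9,208.5),'side':(269.3,173.1)}))
for nm,s,d,z in [('A',(268.2,188.9),(252.3,209.2),.15),('B',(366.3,188.5),(243.5,152),.15),('C',(321.3,260.7),(314,169.9),.15),('red',(301.7,195.3),(242.5,200.5),.085),('green',(295.5,249.5),(294.3,200),.085),('orange',(353.3,234),(273.8,170),.085)]:
    x,e=tri({'scene':s,'side':d});print(nm,x.round(4),round(e,4),'pol',pol(x[:2]),pol(plane('scene',s,z)),pol(plane('side',d,z)))
from scipy.spatial.transform import Rotation as R
s=readout.sense();print(R.from_rotvec(s['eef_rot']).as_matrix().round(3))
for nm,b in (('bottle',((203,363),(383,263))),('can?',((359,140),(150,190))),('jar',((441,230),(243,145))),('scale',((350,322),(300,155)))):print(nm,plane('scene',b[0],0),plane('side',b[1],0))
```

```text
arrow (np.float64(0.1848), np.float64(-11.8))
hub tri (array([0.58874354, 0.02617101, 0.15568609]), np.float64(0.00027549842794909917))
A [ 0.4661 -0.0444  0.1418] 0.0032 pol (np.float64(0.141), np.float64(-150.6)) (np.float64(0.1372), np.float64(-149.8)) (np.float64(0.1491), np.float64(-148.1))
B [0.5908 0.1683 0.1453] 0.0002 pol (np.float64(0.1436), np.float64(89.3)) (np.float64(0.1411), np.float64(88.2)) (np.float64(0.1387), np.float64(90.4))
C [ 0.7121 -0.0444  0.1473] 0.0008 pol (np.float64(0.1412), np.float64(-29.3)) (np.float64(0.1422), np.float64(-29.2)) (np.float64(0.1408), np.float64(-30.7))
red [0.4888 0.042  0.0875] 0.0024 pol (np.float64(0.1017), np.float64(170.2)) (np.float64(0.1055), np.float64(168.5)) (np.float64(0.1005), np.float64(170.7))
green [ 0.621  -0.0565  0.0807] 0.0019 pol (np.float64(0.0873), np.float64(-68.5)) (np.float64(0.0874), np.float64(-67.5)) (np.float64(0.0911), np.float64(-71.2))
orange [0.6554 0.0902 0.0822] 0.0015 pol (np.float64(0.0932), np.float64(44.6)) (np.float64(0.0939), np.float64(44.4)) (np.float64(0.089), np.float64(43.6))
[[ 0.901 -0.001  0.435]
 [-0.435 -0.001  0.901]
 [ 0.    -1.    -0.002]]
bottle [ 0.73003141 -0.36339383] [ 0.71043926 -0.3686317 ]
can? [0.32818937 0.35400537] [0.30208843 0.35686593]
jar [0.7208661  0.34252626] [0.70245686 0.34392632]
scale [ 0.81594358 -0.02119307] [0.83770267 0.1556292 ]
```

```bash
python3 -m jog '[[[0.3,0,-0.22],0,1],[[0.6,0,-0.43],0,1],[[0.6,0,-0.43],0,1],[[0.6,0,-0.43],0,1],[[0.6,0,-0.43],0,1],[[0.6,0,-0.43],0,1],[[0.6,0,-0.43],0,1],[[0.6,0,-0.43],0,1],[[0.6,0,-0.43],0,1],[[0.6,0,-0.43],0,1]]' 20; python3 -m jog '[[[0.6,0,-0.43],0,1],[[0.6,0,-0.43],0,1],[[0.6,0,-0.43],-0.6,1],[[0.6,0,-0.43],-1,1],[[0.6,0,-0.43],-1,1],[[0,0,0],-1,1],[[0,0,0],-1,1],[[0,0,0],-1,1],[[0,0,0],-1,1],[[0,0,0],-1,1]]'
python3 - <<'E'
from h import *
from scipy.spatial.transform import Rotation as R
s=readout.sense();M=R.from_rotvec(s['eef_rot']).as_matrix();print(M.round(3),s['position'],s['grip_width'],s['joint_pos'].round(2))
hub=np.array([.589,.0255]);a=np.radians(110);t=np.append(hub+.107*np.array([np.cos(a),np.sin(a)]),.12)
print('dtool units',M.T@(t-s['position'])/.05)
print('heading z',np.degrees(np.arctan2(M[1,2],M[0,2])))
E
```

```text
t: 1.1
position: [0.4617, 0.2968, 0.2312]
eef_rot: [-1.542, 0.354, -0.354]
wrist_force: [0.2, 0.8, 0.2]
grip_width: -0.0
t: 2.1
position: [0.5561, 0.1407, 0.2311]
eef_rot: [-1.554, -0.273, 0.275]
wrist_force: [-0.3, -0.3, -0.3]
grip_width: 0.0001
[[ 0.94  -0.001 -0.342]
 [ 0.342 -0.001  0.94 ]
 [-0.001 -1.    -0.   ]] [0.55613302 0.1407111  0.23105653] 6.96311192204777e-05 [-0.42  0.31  0.08  1.81 -0.03  1.03  1.59]
dtool units [-0.16862023  2.22135875 -0.24925845]
heading z 110.00469986223263
```

```bash
python3 -m jog '[[[-0.08,0.1,-0.12],0,1],[[-0.09,0.2,-0.13],0,1],[[0,0.3,0],0,1],[[0,0.3,0],0,1],[[0,0.3,0],0,1],[[0,0.3,0],0,1],[[0,0.3,0],0,1],[[0,0.27,0],0,1],[[0,0.15,0],0,1],[[0,0,0],0,1]]'
python3 - <<'E'
from h import *
a=camera('side')[100:250,180:340];b=camera('wrist')
cv2.imwrite('pics/v4.png',np.hstack([cv2.resize(a,(400,375)),cv2.resize(b,(400,375))])[:,:,::-1])
E
```

```text
t: 3.1
position: [0.552, 0.127, 0.119]
eef_rot: [-1.554, -0.269, 0.273]
wrist_force: [0.9, 0.1, 0.5]
grip_width: -0.0004
```

View pics/v4.png

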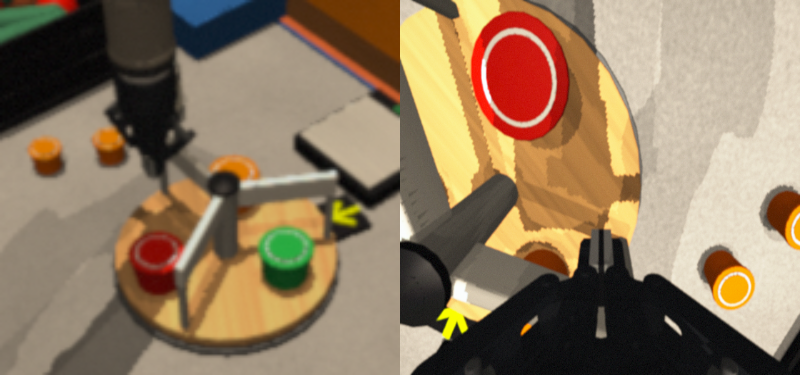

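The wrist half shows the shut fingers at (600,240) inside the red bay, clear of the red lid at (520,75). The hub is at (420,280) and the spoke lies just beyond the fingers. Next I push clockwise along the arc.

```bash
python3 -m jog '[[[0.112,0,-0.003],0.5,1],[[0.112,0,-0.003],0.5,1],[[0.112,0,-0.003],0.5,1],[[0.112,0,-0.003],0.5,1],[[0.112,0,-0.003],0.5,1],[[0.112,0,-0.003],0.5,1],[[0.112,0,-0.003],0.5,1],[[0.112,0,-0.003],0.5,1],[[0.112,0,-0.003],0.5,1],[[0.112,0,-0.003],0.5,1]]'
python3 - <<'E'
from h import *
p=readout.sense()['position'];d=p[:2]-[.589,.0255];print(np.hypot(*d),np.degrees(np.arctan2(d[1],d[0])))
im=camera('scene');m,c,s=blob(im,'red',(255,175,380,290));print(c,s)
E
```

```text
t: 4.2
position: [0.608, 0.1329, 0.1212]
eef_rot: [-1.565, 0.141, -0.141]
wrist_force: [-2.5, 1.3, 1.9]
grip_width: 0.0
0.10906117139549858 79.94674501671753
[313.4375     193.57954545] [305 186  17  16 176]
```

```bash
R='x'; python3 -m jog '[[[0.112,0,-0.003],0.5,1],[[0.112,0,-0.003],0.5,1],[[0.112,0,-0.003],0.5,1],[[0.112,0,-0.003],0.5,1],[[0.112,0,-0.003],0.5,1],[[0.112,0,-0.003],0.5,1],[[0.112,0,-0.003],0.5,1],[[0.112,0,-0.003],0.5,1],[[0.112,0,-0.003],0.5,1],[[0.112,0,-0.003],0.5,1]]'
python3 -m jog '[[[0.112,0,-0.003],0.5,1],[[0.112,0,-0.003],0.5,1],[[0.112,0,-0.003],0.5,1],[[0.112,0,-0.003],0.5,1],[[0.112,0,-0.003],0.5,1],[[0.112,0,-0.003],0.5,1],[[0.112,0,-0.003],0.5,1],[[0.112,0,-0.003],0.5,1],[[0.112,0,-0.003],0.5,1],[[0.112,0,-0.003],0.5,1]]'
python3 - <<'E'
from h import *
p=readout.sense()['position'];d=p[:2]-[.589,.0255];print(np.hypot(*d),np.degrees(np.arctan2(d[1],d[0])))
im=camera('scene');cv2.imwrite('pics/v5.png',cv2.resize(im[150:330,220:420],None,fx=3,fy=3)[:,:,::-1])
E
```

```text
t: 5.25
position: [0.6582, 0.1098, 0.1211]
eef_rot: [-1.499, 0.549, -0.548]
wrist_force: [-2.6, 1.6, 2.2]
grip_width: -0.0002
t: 6.25
position: [0.6903, 0.0649, 0.1211]
eef_rot: [-1.351, 0.95, -0.95]
wrist_force: [-0.9, 2.9, 1.1]
grip_width: -0.0003
0.1087194158594742 21.224877381712446
```

View pics/v5.png

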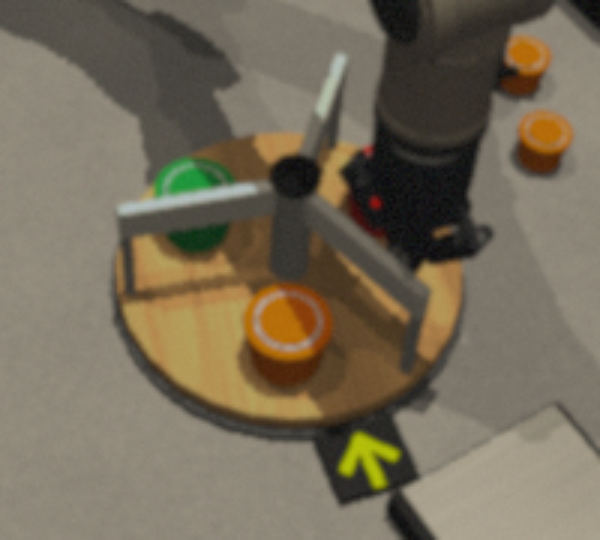

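The crop shows the spoke at (425,290) being pushed clockwise, the finger at about (405,255), orange at (288,320) and red partly behind the wrist. All tubs stand upright. I continue.

```bash
python3 -m jog '[[[0.112,0,-0.003],0.5,1],[[0.112,0,-0.003],0.5,1],[[0.112,0,-0.003],0.5,1],[[0.112,0,-0.003],0.5,1],[[0.112,0,-0.003],0.5,1],[[0.112,0,-0.003],0.5,1],[[0.112,0,-0.003],0.5,1],[[0.112,0,-0.003],0.5,1],[[0.112,0,-0.003],0.5,1],[[0.112,0,-0.003],0.5,1]]'
python3 -m jog '[[[0.112,0,-0.003],0.5,1],[[0.112,0,-0.003],0.5,1],[[0.112,0,-0.003],0.5,1],[[0.112,0,-0.003],0.5,1],[[0.112,0,-0.003],0.5,1],[[0.112,0,-0.003],0.5,1],[[0.112,0,-0.003],0.5,1],[[0.112,0,-0.003],0.5,1],[[0.112,0,-0.003],0.5,1],[[0.112,0,-0.003],0.5,1]]'
python3 -m jog '[[[0.112,0,-0.003],0.5,1],[[0.112,0,-0.003],0.5,1],[[0.112,0,-0.003],0.5,1],[[0.112,0,-0.003],0.5,1],[[0.112,0,-0.003],0.5,1],[[0.112,0,-0.003],0.5,1],[[0.112,0,-0.003],0.5,1],[[0,0,0],0,1],[[0,0,0],0,1],[[0,0,0],0,1]]'
python3 - <<'E'
from h import *
s=readout.sense();p=s['position'];d=p[:2]-[.589,.0255];print(np.hypot(*d),np.degrees(np.arctan2(d[1],d[0])),s['joint_pos'].round(2))
a=camera('scene');b=camera('side');np.save('pics/a6.npy',a);np.save('pics/b6.npy',b)
cv2.imwrite('pics/v6.png',np.hstack([cv2.resize(a[160:330,235:405],(400,400)),cv2.resize(b[120:250,210:340],(400,400))])[:,:,::-1])
E
```

```text
t: 7.3
position: [0.6955, 0.0094, 0.1211]
eef_rot: [-1.117, 1.337, -1.338]
wrist_force: [1.5, 2.7, -0.3]
grip_width: -0.0003
t: 8.3
position: [0.6722, -0.0412, 0.1212]
eef_rot: [-0.789, 1.702, -1.703]
wrist_force: [2.6, 0.6, 0.9]
grip_width: 0.0001
t: 9.3
position: [0.6408, -0.0666, 0.1204]
eef_rot: [-0.5, 1.939, -1.938]
wrist_force: [-0.9, 0.8, 0.4]
grip_width: 0.0
0.10562855694888842 -60.630530161288135 [-0.56  0.7   0.83  1.77 -0.62  0.96 -0.53]
```

View pics/v6.png

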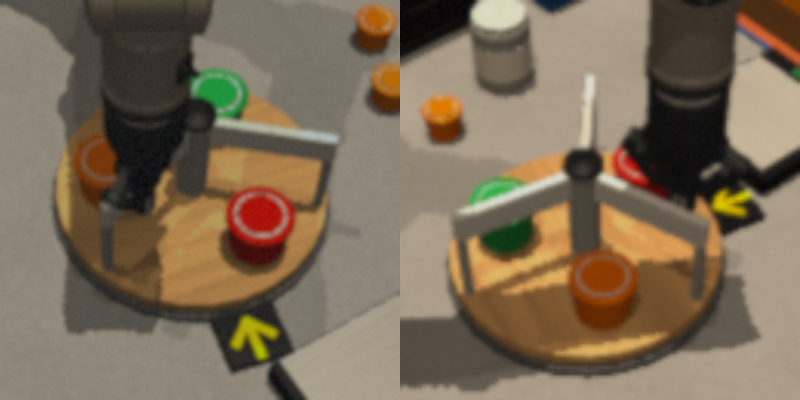

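The view shows red's lid at scene pixel (345.5,251.8), orange and green upright, and the finger near the pushed spoke. I'll work out the remaining angle.

Run:
```python
from h import *
hub=np.array([.589,.0255]);pol=lambda p:(np.round(np.hypot(*(p-hub)),4),np.round(np.degrees(np.arctan2(*(p-hub)[::-1])),1))
ar=np.array([.770,-.0131]);print('arrow',pol(ar))
print('red',pol(plane('scene',(345.5,251.8),.085)))
for n,p in (('scene',(377.8,217.8)),('side',(228.2,189.6)),('side',(309.1,194.8)),('side',(271.4,145))):print(n,pol(plane(n,p,.15)))
```

```text
arrow (np.float64(0.1851), np.float64(-12.0))
red (np.float64(0.1021), np.float64(10.5))
scene (np.float64(0.1434), np.float64(50.0))
side (np.float64(0.1398), np.float64(168.0))
side (np.float64(0.1467), np.float64(-75.1))
side (np.float64(0.1409), np.float64(49.2))
```

```bash
python3 -m jog '[[[0.112,0,-0.003],0.5,1],[[0.112,0,-0.003],0.5,1],[[0.112,0,-0.003],0.5,1],[[0.112,0,-0.003],0.5,1],[[0.112,0,-0.003],0.5,1],[[0.112,0,-0.003],0.5,1],[[0.075,0,-0.002],0.33,1],[[0.037,0,-0.001],0.17,1],[[0,0,0],0,1],[[0,0,0],0,1]]'
python3 -m jog '[[[-0.05,0,0],0,1],[[-0.1,0,0],0,1],[[-0.15,0,0],0,1],[[-0.1,-0.05,0],0,1],[[0,-0.2,0],0,1],[[0,-0.4,0],0,1],[[0,-0.6,0],0,1],[[0,-0.6,0],0,1],[[0,-0.6,0],0,1],[[0,-0.4,0],0,1]]'
python3 - <<'E'
from h import *
s=readout.sense();p=s['position'];d=p[:2]-[.589,.0255];print(np.hypot(*d),np.degrees(np.arctan2(d[1],d[0])))
a=camera('scene');b=camera('side')
cv2.imwrite('pics/v7.png',np.hstack([cv2.resize(a[160:330,235:405],(400,400)),cv2.resize(b[120:250,210:340],(400,400))])[:,:,::-1])
E
```

```text
t: 10.4
position: [0.6035, -0.079, 0.1203]
eef_rot: [-0.149, 2.15, -2.151]
wrist_force: [-0.5, -0.5, -0.3]
grip_width: 0.0001
t: 11.4
position: [0.6239, -0.077, 0.2659]
eef_rot: [-0.144, 2.149, -2.15]
wrist_force: [0.7, 0.7, 0.1]
grip_width: 0.0002
0.1082977987883549 -71.17971201191268
```

View pics/v7.png

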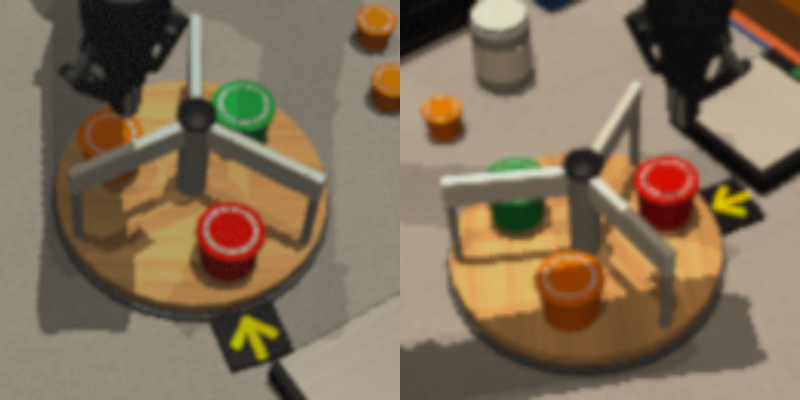

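Red's lid is now at about (332.8,258.2) in the scene view and (296.5,178.5) in the side view, next to the arrow. All tubs are upright and the hand is clear. Now a numeric check against the arrow line.

Run:
```python
from h import *
ims={'scene':camera('scene'),'side':camera('side')}
hub=np.array([.5887,.0258]);u=np.array([.770,-.0131])-hub;u/=np.linalg.norm(u);v=np.array([-u[1],u[0]])
f=lambda p:((p-hub)@u*1e3).round(1).tolist(),
def st(p):return np.round([(p-hub)@u*1e3,(p-hub)@v*1e3],1)
B={'scene':(315,240,352,282),'side':(280,165,312,197)}
x,e=tri({'scene':(332.8,258.2),'side':(296.5,178.5)});print('lid tri',x.round(4),e.round(4),st(x[:2]))
for n,p in (('scene',(332.8,258.2)),('side',(296.5,178.5))):print(n,st(plane(n,p,.085)))
for n in B:
    m,c,s=blob(ims[n],'red',B[n],40);print(n,c.round(1),s,'whole-body@.06',st(plane(n,c,.062)))
for n,bx in (('scene',(325,285,362,318)),('side',(305,175,332,198))):
    m,c,s=blob(ims[n],'yellow',bx);print('arrow',n,c.round(1),plane(n,c,.011).round(4))
```

```text
lid tri [0.688  0.0083 0.0828] 0.0003 [100.7   3.7]
scene [101.8   3.4]
side [99.7  1.4]
scene [331.7 265.6] [319 246  29  34 344] whole-body@.06 [ 1.075e+02 -1.000e-01]
side [296.3 182. ] [286 171  21  24 357] whole-body@.06 [102.7   6.7]
arrow scene [342.4 302.4] [ 0.7685 -0.0117]
arrow side [317.2 185.8] [ 0.7692 -0.0136]
```

```bash
python3 -m jog '[[[0,0,0],0,1],[[0,0,0],0,1],[[0,0,0],0,1],[[0,0,0],0,1],[[0,0,0],0,1],[[0,0,0],0,1],[[0,0,0],0,1],[[0,0,0],0,1],[[0,0,0],0,1],[[0,0,0],0,1]]'
python3 - <<'E'
from h import *
from plant import workorder
m,c,s=blob(camera('scene'),'red',(315,240,352,282),40);print(c)
print(workorder.close_job())
E
```

```text
t: 12.6
position: [0.6235, -0.0762, 0.2628]
eef_rot: [-0.147, 2.151, -2.151]
wrist_force: [-0.3, 0.8, 0.9]
grip_width: 0.0
[331.66005666 265.76203966]
the job is handed in; nothing more can be done
None
```

I turned the carousel about 180° clockwise by pushing one white spoke with the shut fingertips. I then backed off, raised the hand to 0.26 m and handed the job in at about 12.7 s. The hand-in reports no verdict.

- **Red tub:** in the last check its lid centre was about 3 mm off the arrow line, where 18 mm is allowed. It stood about 101 mm from the axis, on the arrow's side of the hub. The estimates spread from 0 to 7 mm off the line. The roughest ones, from whole-tub outlines, put it at 103 to 108 mm from the axis.
- **At rest and upright:** the red tub's image position changed by less than 0.2 px over the last second. All three tubs looked upright.
- **Forces:** the wrist force read at the end of each move stayed under about 4 N.
- **Not checked:** I did not measure the other things on the table again at the end. The hand stayed above or clear of them throughout.

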